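# Seat a blank in the drilling jig and lock it with the cam

### The job

Get the beech blank with the pencilled cross ready for drilling in the drilling jig, by pushing with the fingertips only and never lifting it: push it in under the drill bush until it lies flat against both the long fence and the end stop, with the cam still open. Then push the black cam handle all the way round, anticlockwise seen from above, until the cam clamps the blank tight, and leave it so. Leave the other things on the table alone.

Things in the scene. Friction and masses are not known exactly. Their poses are not given: they have to be found in the camera images.
- jig: Drilling jig, fixed to the table: grey laminate base 170 (x) x 370 (y) x 12 mm. Origin at the centre of its underside, +x to the fence, +y to the end stop. A blank that is home has its origin at jig x +25, y +85, z +12 mm and axes along the jig's. An open cam (below 0.3 rad) leaves 3.5 mm or more beside a blank on the fence; a closed one bars the way in.
- fence (a point): Dark wood fence along the jig's y: this point lies on its inner face at the base's top, at jig x +55, y 0, z +12 mm. The fence is 25 mm thick, from y -180 to +170 mm, its top 38 mm above the jig's underside.
- end_stop (a point): Aluminium end stop: this point lies at the foot of its face, at jig x +24, y +150, z +12 mm. It is 26 mm thick and 50 mm wide (x -1 to +49 mm), its top 32 mm above the jig's underside.
- blank: Loose beech block, 60 (x) x 130 (y) x 22 mm, 0.08 to 0.17 kg, lying on the jig's base, off the fence and short of the cam, up to 0.2 rad askew. Origin at the centre of its underside, axes along its edges; the +x side goes to the fence, the +y end to the end stop.
- blank_mark (a point): The pencilled cross on top of the blank: 5 mm towards +x and 35 mm towards +y of its centre, 22 mm above its underside.
- bush (a point): Point on the drill bush's vertical axis, at jig x +30, y +120 mm, 34 mm above the jig's underside, where the cross of a blank that is home lies. The aluminium bush plate on the fence spans jig x 0 to +78, y +98 to +142 mm; underside 38 mm up (4 mm over the blank), top 44 mm, bush top 50 mm.
- cam_pivot (a point): Vertical pivot axis of the cam on top of the jig's base, at jig x = -28.8, y = +85, z = +12 mm.
- cam_lever (a joint): Angle of cam and handle, rad, growing anticlockwise from above. From the pivot the handle points at 115 degrees + this angle, counted from jig +x towards +y (open: towards the stop's side; closed: towards the robot). Starts open at 0 to 0.25, meets a blank that is home at about 1.27, then grows stiff (up to 10 N at the handle); end at 1.75. Stays where left.
- cam_grip (a point): Middle of the black handle, 70 mm from the pivot axis and 58 mm above the jig's underside. The handle is a round sleeve of 16 mm diameter, from 45 mm (55 mm above the underside) to 92 mm (61 mm above it) from the pivot.
- cam: The cam: a steel eccentric disc with its handle. The disc has 40 mm diameter, its centre 4.5 mm off the pivot, from 14 to 38 mm above the jig's underside. Origin on the pivot axis on top of the base, turning with the handle.
- drilled_blank: Bystander: a beech block like the other but with a 10 mm hole already drilled, 60 x 130 x 22 mm, loose on the table to the left of the jig. Origin at the centre of its underside.
- pencil: Bystander: green pencil, 136 mm long, 7 mm thick, along its y, lying on the table. Origin at the middle of its underside.
- deburrer: Bystander: red-handled deburring tool, 124 mm long along its y, 20 mm thick, lying on the table. Origin at the middle of its underside.

How it is judged:
By the outcome, as a careful person would: the job done as asked, in the order asked, and still so for the second after the job is handed in, with the robot touching nothing.
It also fails if it takes over 58 s, if anything falls off the work surface, if the arm or the gripper's body presses on something with over 40 N, if the wrist force passes 120 N, or if a joint passes its speed limit or range.

### The arm

A 7-joint arm with a two-finger parallel gripper is mounted at the origin on a cart in front of the work surface, level with it; the furniture and walls round the work are solid. World frame = base frame: x ahead of the robot, y to its left, z up, the work surface at z = 0. Lengths are in m, angles in rad, forces in N, time in s.
With the tool pointing down it reaches from about 0.425 to 0.875 m from the base axis. Payload 4.7 kg.
Tool frame: the origin (TCP) lies midway between the tips of the shut fingers; the grasp point (between the pads) lies 19 mm behind it; z points along the fingers, y is the line along which they close (so a half turn about z gives the same grasp; the last joint's range is limited). The gripper opens to 87 mm and grips with 3 to 60 N. Pads are 19 mm wide; open, the fingers measure 117 mm over their backs; the gripper's body (75 mm by 190 mm) begins 51 mm behind the grasp point.
Start: joints at [-1.11, 0.321, -0.07, 1.45, 0.023, 1.371, -0.057], TCP at [0.281, 0.586, 0.223] pointing down, gripper open.
Joint ranges: [-2.86, 2.86], [-0.3, 2.09], [-1.38, 1.24], [0.06, 2.45], [-1.56, 4.7], [0.09, 2.05], [-2.69, 2.69]. Speed limits (rad/s): [2.57, 2.57, 3.14, 3.14, 3.14, 3.14, 3.14].

### API

Orientations are given as a rotation vector (axis times angle).
In Python, from bench import ctrl, eyes, order gives the robot as it stands (ctrl), with the cameras (eyes) and the job (order).
- The arm moves only by the tool drive_effector, called as name(argument=value, ...), one argument or row to a line, values as JSON. Schema: {"type":"object","properties":{"steps":{"type":"array","items":{"type":"array","items":{"type":"array","items":{"type":"number"},"minItems":5,"maxItems":5},"minItems":1,"maxItems":20},"minItems":1,"maxItems":1},"clamp_n":{"type":"number"},"only":{"type":"string"},"quiet":{"type":"boolean"},"lines":{"type":"string"}},"required":["steps"],"additionalProperties":false}. steps is a list that holds a single list of rows (three levels of brackets), with 1 to 20 rows, each of 5 numbers: dx, dy, dz in shares of 600 mm (1.0 is 600 mm), then a turn about the tool's z in fractions of the full range, 1 being 2 pi rad, then the opening from 0.0 (shut) to 1.0 (fully open); each row is the pose to reach, as a shift and turn from the pose commanded when the call began, along the tool's axes at that moment; what a row does not reach only later rows make up. A row lasts 1/10 s, in which the tool goes at most 0.05 m and 0.15 rad, less where a joint would pass 70% of its speed; a pose out of reach is approached as far as the arm can. The fingers move at their own pace and stop on an object; clamp_n is the grip in N (left out, the last holds). Time passes only in rows, so rows that do not move let the fingers close. The tool returns the time, the measured TCP pose, the force, the opening and the grip force at its end. only (a regular expression) keeps the lines of the reply that match it, lines (a string "A,B") keeps lines A to B, and quiet returns only ok. A shift or turn number past 1, either way, is cut back to 1. Input that does not fit is refused with a message, and nothing moves.
- ctrl.get_state(): the state, without advancing time (a new reading comes with each control period).
- eyes.get_image(name): name is "side" or "top"; returns the picture (384x512x3 uint8, red, green, blue); there is no depth.
- eyes.camera_model(name): a dict with "vertical_fov" (degrees; the focal length in pixels is half the picture's height over the tangent of half this angle, whatever the lens; pixels are square), "cx", "cy" (the principal point, pixels), "k1" (the pictures are not rectified: a ray, as slopes to the right and down, at radius r is drawn at 1 + k1 r^2 times it, then the intrinsics apply), "rvec" (rotation vector, rad) and "tvec" (3), from world to camera coordinates, as OpenCV has them. Camera axes: x right, y down, z forward; pixel columns grow to the right and rows downward; lengths in m; the calibration is good to about 2 mm. A picture is of the moment at which its call begins. camera_model takes no time and is no camera call.
- order.close_job(): hands the job in; it is judged then, once.
The state is a dict: "time": time; "joint_positions": joint angles; "qd": joint speeds; "joint_torque": joint torques, N m; "position": TCP position; "tool_rot": TCP orientation; "ft_force": force on the tool from outside, world axes, zero at the start; "torque": the same for the moment, N m; "grip_width": opening from 0.0 (shut) to 1.0 (fully open); "grip_force": force on a finger pad.
Only numpy, scipy, OpenCV 4.12 (cv2) and the standard library are available. Lean on these libraries where they do the work, as an engineer would, in place of code of your own. Each camera call takes 0.05 s, during which the arm holds its last target. There are 200 camera calls.

## Working session

There is one attempt and no reset: what is moved stays moved. The work goes in short steps, Python scripts to look and compute and a tool call to move; the robot and the scene stay as the last step left them, time stands still between calls to the robot, and variables do not carry over. Pictures are saved under pics/ and viewed, at most 10 in all, crops included, and the job is handed in when it is done.

```bash
ls; mkdir -p pics; python3 - <<'E'
from bench import ctrl, eyes, order
import cv2
for n in("top","side"):
    cv2.imwrite(f"pics/{n}0.png",eyes.get_image(n)[:,:,::-1]); print(eyes.camera_model(n))
s=ctrl.get_state(); print(s)
E
```

```text
bench.py
pics
{'vertical_fov': 44.69602136605552, 'cx': 250.4757393523829, 'cy': 197.01849248632737, 'k1': -0.07644677390272969, 'rvec': array([ 2.17588981, -2.15158097,  0.11184735]), 'tvec': array([-0.00964019,  0.50914808,  1.27575192])}
{'vertical_fov': 45.04593040489112, 'cx': 261.25279871834766, 'cy': 189.41358723491098, 'k1': -0.015657287024943015, 'rvec': array([ 2.09687216,  0.25808321, -0.18254002]), 'tvec': array([-0.5093267 , -0.00186499,  1.54092019])}
{'time': 0.1, 'joint_positions': array([-1.10992449,  0.32172492, -0.07005245,  1.45155018,  0.02256955,
        1.37078818, -0.05690607]), 'qd': array([-0.00059984, -0.00170874, -0.00036864, -0.00201366, -0.00018637,
       -0.00124466, -0.00058954]), 'joint_torque': array([-5.71497571e-05, -4.92568660e+01, -4.05669333e-01, -3.13397992e+01,
       -6.40531350e-02,  3.94804578e-02,  6.27388999e-05]), 'position': array([0.28067678, 0.58573333, 0.22158759]), 'tool_rot': array([-6.95921347e-01, -3.06323315e+00,  2.60344327e-03]), 'ft_force': array([0.05094816, 0.19456916, 0.83547396]), 'torque': array([ 0.03194808, -0.0188977 ,  0.01493094]), 'grip_force': 0.0, 'grip_width': 1.000397465983671}
```

View pics/top0.png

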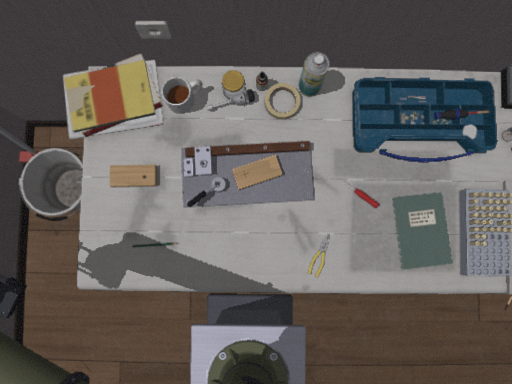

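View pics/side0.png

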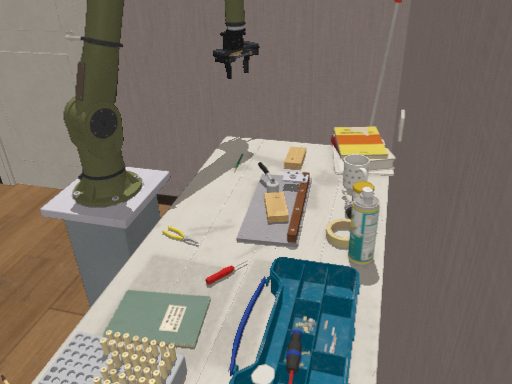

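Top view: the jig is at about (183–313, 142–207), with +x up and +y left. The blank is at (257,172) and askew, the cam disc at (218,184), and the handle tip near (190,204). The side view agrees.

```bash
cat > h.py <<'E'
import numpy as np, cv2
from bench import ctrl, eyes, order
def K(n):
    m=eyes.camera_model(n); f=192/np.tan(np.radians(m["vertical_fov"])/2)
    return m,f
def ray(n,uv):
    m,f=K(n); uv=np.atleast_2d(np.array(uv,float))
    d=(uv-[m["cx"],m["cy"]])/f; s=d.copy()
    for _ in range(20): s=d/(1+m["k1"]*(s**2).sum(1,keepdims=True))
    R=cv2.Rodrigues(m["rvec"])[0]; return -R.T@m["tvec"], np.c_[s,np.ones(len(s))]@R
def onz(n,uv,z):
    c,d=ray(n,uv); return c+d*((z-c[2])/d[:,2:])
def proj(n,P):
    m,f=K(n); P=np.atleast_2d(P); R=cv2.Rodrigues(m["rvec"])[0]; q=P@R.T+m["tvec"]; s=q[:,:2]/q[:,2:]
    return s*(1+m["k1"]*(s**2).sum(1,keepdims=True))*f+[m["cx"],m["cy"]]
def big(mask,roi):
    z=np.zeros_like(mask); x0,y0,x1,y1=roi; z[y0:y1,x0:x1]=mask[y0:y1,x0:x1]
    cs=cv2.findContours(z,cv2.RETR_EXTERNAL,cv2.CHAIN_APPROX_NONE)[0]
    return max(cs,key=cv2.contourArea)
E
python3 - <<'E'
from h import *
im=cv2.imread("pics/top0.png"); hsv=cv2.cvtColor(im,cv2.COLOR_BGR2HSV)
cv2.imwrite("pics/crop0.png",cv2.resize(im[130:220,170:325],None,fx=5,fy=5,interpolation=cv2.INTER_CUBIC))
for n,p in dict(blank=(250,175),base=(290,190),fence=(260,149),table=(330,190),cam=(218,184)).items(): print(n,hsv[p[1],p[0]])
beech=cv2.inRange(hsv,(8,60,120),(28,200,255))
fence=cv2.inRange(hsv,(0,60,20),(20,255,125))
for nm,m,z in(("blank",beech,.034),("fence",fence,.038)):
    c=big(m,(175,135,325,215)); r=cv2.minAreaRect(c); b=cv2.boxPoints(r)
    print(nm,r,cv2.contourArea(c)); print(onz("top",b,z).round(4)); print(b)
E
```

```text
blank [ 17  96 151]
base [126  21 123]
fence [ 10 101  81]
table [ 10   5 155]
cam [124  25  70]
blank ((256.8500061035156, 171.54998779296875), (21.187259674072266, 46.169254302978516), 71.56504821777344) 920.0
[[ 0.5873  0.0497  0.034 ]
 [ 0.6301 -0.0725  0.034 ]
 [ 0.5733 -0.0915  0.034 ]
 [ 0.5309  0.0302  0.034 ]]
[[231.6     168.79999]
 [275.4     154.19998]
 [282.1     174.29999]
 [238.30002 188.9    ]]
fence ((260.0296936035156, 148.04385375976562), (9.09557056427002, 98.12686157226562), 86.87786865234375) 760.5
[[ 0.6503  0.109   0.038 ]
 [ 0.6687 -0.1659  0.038 ]
 [ 0.6427 -0.1672  0.038 ]
 [ 0.6244  0.1071  0.038 ]]
[[210.7914  146.17503]
 [308.7726  140.83061]
 [309.268   149.91267]
 [211.28677 155.2571 ]]
```

View pics/crop0.png

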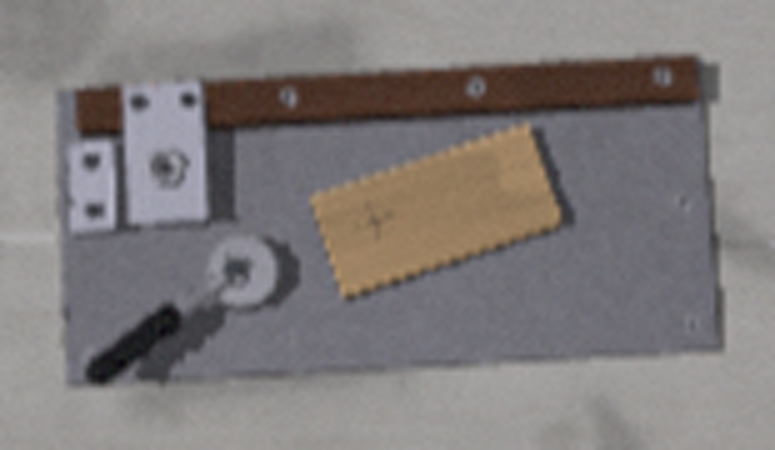

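The crop shows the cross at crop pixel (375,218), towards the stop, so the blank is the right way round. The bush is at (170,167), the pivot at (238,268) and the handle tip at (95,372). Next I refine the jig edges to subpixel.

```bash
cat >> h.py <<'E'
def edge(g,pts,nrm,w=4,ch=None):
    """subpixel strongest-gradient points: sample along nrm at each of pts"""
    out=[];t=np.arange(-w,w+.01,.25)
    for p in pts:
        q=np.array(p)+t[:,None]*np.array(nrm)
        v=cv2.remap(g,q[:,0].astype(np.float32),q[:,1].astype(np.float32),cv2.INTER_LINEAR).ravel()
        d=np.abs(np.gradient(cv2.GaussianBlur(v[:,None],(1,5),0).ravel()))[2:-2]; i=d.argmax()
        wt=d[max(0,i-4):i+5]; out.append((q[2:-2][max(0,i-4):i+5]*wt[:,None]).sum(0)/wt.sum())
    return np.array(out)
def line(P):
    P=np.asarray(P)[:,:2].astype(np.float32)
    vx,vy,x,y=cv2.fitLine(P,cv2.DIST_HUBER,0,.01,.01).ravel(); return np.array([x,y]),np.array([vx,vy])*np.sign(vy)
E
python3 - <<'E'
from h import *
im=cv2.imread("pics/top0.png"); g=cv2.cvtColor(im,cv2.COLOR_BGR2GRAY).astype(np.float32); sat=im[:,:,2].astype(np.float32)-im[:,:,0]
C=lambda x,y:np.array([169.6+x/5,129.6+y/5])
S=lambda a,b,n:np.linspace(C(*a),C(*b),n)
for nm,ch,a,b,n,z in(("base-x",g,(120,382),(690,352),(0,1),.012),("fence out",g,(230,84),(680,58),(0,1),.038),("fence in",sat,(250,123),(680,103),(0,1),.038),("base-y",g,(708,140),(718,310),(1,0),.012),
  ("blank+x",sat,(330,190),(515,128),(0,1),.034),("blank-x",sat,(360,293),(545,228),(0,1),.034),("blank+y",sat,(318,215),(338,280),(1,0),.034),("blank-y",sat,(537,145),(556,205),(1,0),.034)):
    P=onz("top",edge(ch,S(a,b,40),n,3),z); p,d=line(P); print(nm,p.round(4),d.round(4),np.arctan2(-d[0],d[1]).round(4))
print("bush",onz("top",C(170,167),.05),"pivot",onz("top",C(238,268),.04),"cross",onz("top",C(375,218),.034),"tip",onz("top",C(97,372),.060))
E
```

```text
base-x [ 0.4923 -0.0069] [-0.0698  0.9976] 0.0699
fence out [ 0.6594 -0.0106] [-0.0678  0.9977] 0.0679
fence in [ 0.6334 -0.0087] [-0.0648  0.9979] 0.0649
base-y [ 0.5745 -0.1805] [0.9966 0.0822] -1.4885
blank+x [ 0.6103 -0.0146] [-0.3333  0.9428] 0.3398
blank-x [ 0.5499 -0.0266] [-0.3313  0.9435] 0.3377
blank+y [0.5612 0.0417] [0.9456 0.3252] -1.2396
blank-y [ 0.6012 -0.0822] [0.943  0.3327] -1.2316
bush [[0.60006976 0.12680059 0.05      ]] pivot [[0.54541153 0.08877321 0.04      ]] cross [[0.57523687 0.01321986 0.034     ]] tip [[0.48475244 0.16296505 0.06      ]]
```

```bash
cat >> h.py <<'E'
from scipy.spatial.transform import Rotation as Rn
YAW=.068; O=np.array([.5777,.0053]); J=np.array([[np.cos(YAW),-np.sin(YAW)],[np.sin(YAW),np.cos(YAW)]])
def w(x,y): return O+J@[x/1e3,y/1e3]
def inj(p): return J.T@(np.asarray(p)[:2]-O)*1e3
def to(x,y,z,ydir):
    """tool-axes move to jig x,y mm, height z m, with tool y along jig angle ydir (deg)"""
    s=ctrl.get_state(); R=Rn.from_rotvec(s["tool_rot"]).as_matrix()
    d=R.T@(np.r_[w(x,y),z]-s["position"]); a=np.radians(ydir)+YAW
    l=R.T@[np.cos(a),np.sin(a),0]; t=np.arctan2(-l[0],l[1]); t=(t+np.pi/2)%np.pi-np.pi/2
    print("t",s["time"],"jig",inj(s["position"]).round(1),"d",d.round(4),"turn",round(t,3),"q7",s["joint_positions"][6].round(2))
E
python3 - <<'E'
from h import *
to(-78,-26,.12,90); to(-78,-26,.02,90)
R=Rn.from_rotvec(ctrl.get_state()["tool_rot"]).as_matrix(); print(R.round(2))
E
```

```text
t 0.1 jig [-256.9  599.3] d [-0.4636 -0.456   0.1024] turn -0.515 q7 -0.06
t 0.1 jig [-256.9  599.3] d [-0.4636 -0.4558  0.2024] turn -0.515 q7 -0.06
[[-0.9   0.43 -0.  ]
 [ 0.43  0.9  -0.  ]
 [-0.   -0.   -1.  ]]
```

Units first: shifts go in shares of 600 mm and turns go in shares of 2 pi rad. So -0.4636 m / 0.6 = -0.7727, -0.39 m / 0.6 = -0.65, -0.48 rad / 6.2832 = -0.0764.

drive_effector(
  steps=[
    [[-0.05, -0.05, 0, -0.0048, 1], [-0.1, -0.1, 0, -0.0095, 1], [-0.15, -0.15, 0, -0.0159, 1], [-0.2, -0.2, 0, -0.0207, 1], [-0.25, -0.25, 0, -0.0271, 1], [-0.3, -0.3, 0, -0.0318, 1], [-0.35, -0.35, 0, -0.0382, 1], [-0.4, -0.4, 0, -0.043, 1], [-0.45, -0.45, 0.0167, -0.0477, 1], [-0.5, -0.5, 0.0333, -0.0525, 1], [-0.55, -0.5417, 0.05, -0.0573, 1], [-0.6, -0.5917, 0.0667, -0.0637, 1], [-0.65, -0.6417, 0.1, -0.07, 1], [-0.7, -0.6917, 0.1333, -0.0764, 1], [-0.7417, -0.7333, 0.15, -0.0796, 1], [-0.7727, -0.76, 0.1707, -0.082, 1], [-0.7727, -0.76, 0.1707, -0.082, 1], [-0.7727, -0.76, 0.1707, -0.082, 1], [-0.7727, -0.76, 0.1707, -0.082, 1]],
  ],
)

```text
time: 2.0
position: [0.5018, -0.024, 0.1203]
tool_rot: [-0.11, 3.14, 0.001]
ft_force: [-0.6, 0.7, 0.8]
grip_width: 1.001
grip_force: 0.0
```

```bash
python3 -c "
from h import *
to(-78,-26,.02,90)
print(Rn.from_rotvec(ctrl.get_state()['tool_rot']).as_matrix().round(3))"
```

```text
t 2.0 jig [-77.7 -24.1] d [ 0.0003 -0.002   0.1003] turn 0.002 q7 1.68
[[-0.998 -0.07   0.   ]
 [-0.07   0.998  0.001]
 [-0.     0.001 -1.   ]]
```

To row units: 0.1 m / 0.6 = 0.1667, -0.06 m / 0.6 = -0.1.

drive_effector(
  steps=[
    [[0, 0, 0.0667, 0, 1], [0, 0, 0.1333, 0, 1], [0, 0, 0.1667, 0, 1], [-0.0167, 0, 0.1667, 0, 1], [-0.03, 0, 0.1667, 0, 1], [-0.0383, 0, 0.1667, 0, 1], [-0.045, 0, 0.1667, 0, 1], [-0.0517, 0, 0.1667, 0, 1], [-0.0583, 0, 0.1667, 0, 1], [-0.065, 0, 0.1667, 0, 1], [-0.0717, 0, 0.1667, 0, 1], [-0.0783, 0, 0.1667, 0, 1], [-0.0833, 0, 0.1667, 0, 1], [-0.0883, 0, 0.1667, 0, 1], [-0.0933, 0, 0.1667, 0, 1], [-0.0967, 0, 0.1667, 0, 1], [-0.1, 0, 0.1667, 0, 1], [-0.1, 0, 0.1667, 0, 1]],
  ],
)

```text
time: 3.8
position: [0.5622, -0.0213, 0.0201]
tool_rot: [-0.107, 3.139, -0.0]
ft_force: [-0.8, -0.8, -0.2]
grip_width: 1.0
grip_force: 0.0
```

```bash
python3 -c "
from h import *
to(-14.5,-26,.02,90)
cv2.imwrite('pics/a.png',eyes.get_image('top')[:,:,::-1])
im=cv2.imread('pics/a.png');cv2.imwrite('pics/crop1.png',cv2.resize(im[130:220,170:325],None,fx=5,fy=5,interpolation=cv2.INTER_CUBIC))"
```

```text
t 3.8 jig [-17.3 -25.4] d [-0.0028 -0.0006  0.0001] turn 0.0 q7 1.78
```

View pics/crop1.png

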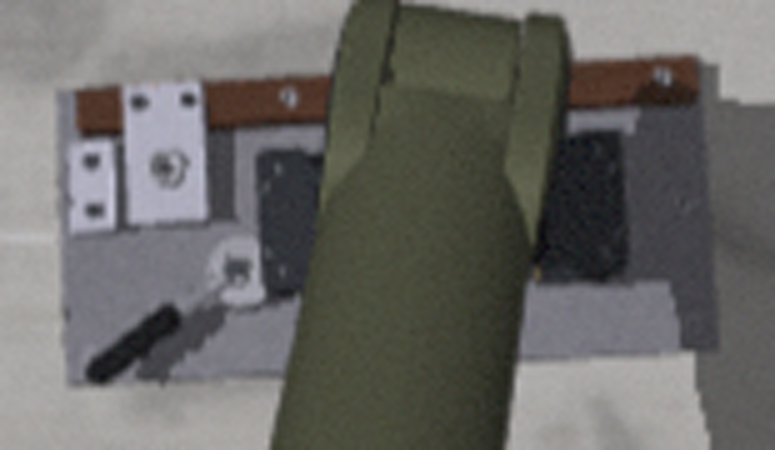

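The arm hides the blank in the top view, so I'll push on gently and go by force.

To row units: -0.003 m / 0.6 = -0.005, -0.002 m / 0.6 = -0.0033.

drive_effector(
  steps=[
    [[-0.0017, 0, 0, 0, 1], [-0.0033, 0, 0, 0, 1], [-0.005, 0, 0, 0, 1], [-0.005, 0, 0, 0, 1]],
  ],
)

```text
time: 4.25
position: [0.5623, -0.0212, 0.0198]
tool_rot: [0.106, -3.134, -0.001]
ft_force: [-6.5, 0.1, 4.9]
grip_width: 1.001
grip_force: 3.7
```

drive_effector(
  steps=[
    [[-0.0017, 0, 0, 0, 1], [-0.0033, 0, 0, 0, 1], [-0.0033, 0, 0, 0, 1]],
  ],
)

```text
time: 4.55
position: [0.5623, -0.0212, 0.0195]
tool_rot: [0.105, -3.13, -0.002]
ft_force: [-11.9, 0.4, 9.8]
grip_width: 0.999
grip_force: 6.0
```

```bash
python3 -c "
from h import *
to(-14.5,-26,.02,90)"
```

```text
t 4.55 jig [-17.1 -25.4] d [-0.0026 -0.0006 -0.0005] turn -0.001 q7 1.78
```

To row units: -0.095 m / 0.6 = -0.1583, -0.037 m / 0.6 = -0.0617, -1.57 rad / 6.2832 = -0.2499.

drive_effector(
  steps=[
    [[0.0333, 0, 0, 0, 1], [0.05, 0, -0.0333, 0, 1], [0.05, 0, -0.1, 0, 1], [0.05, -0.05, -0.15, -0.0159, 1], [0.0333, -0.1, -0.15, -0.0398, 1], [0, -0.1583, -0.15, -0.0637, 0.7], [-0.0617, -0.1583, -0.15, -0.0859, 0.2], [-0.0617, -0.1583, -0.15, -0.1082, 0.2], [-0.0617, -0.1583, -0.15, -0.1305, 0.2], [-0.0617, -0.1583, -0.15, -0.1528, 0.2], [-0.0617, -0.1583, -0.15, -0.1751, 0.2], [-0.0617, -0.1583, -0.15, -0.1974, 0.2], [-0.0617, -0.1583, -0.15, -0.2196, 0.2], [-0.0617, -0.1583, -0.15, -0.2387, 0.2], [-0.0617, -0.1583, -0.15, -0.2499, 0.2], [-0.0617, -0.1583, -0.15, -0.2499, 0.2]],
  ],
)

```text
time: 6.15
position: [0.6072, -0.1098, 0.1036]
tool_rot: [2.054, -2.327, -0.036]
ft_force: [0.4, 2.7, -4.7]
grip_width: 0.21
grip_force: 0.0
```

```bash
python3 -c "
from h import *
to(22,-125,.02,0)
cv2.imwrite('pics/b.png',eyes.get_image('top')[:,:,::-1])
im=cv2.imread('pics/b.png');a=cv2.resize(im[130:220,170:325],None,fx=5,fy=5,interpolation=cv2.INTER_CUBIC)
cv2.imwrite('pics/crop2.png',a)"
```

```text
t 6.15 jig [  21.7 -116.8] d [ 0.0069 -0.0054  0.0836] turn -0.193 q7 2.69
```

View pics/crop2.png

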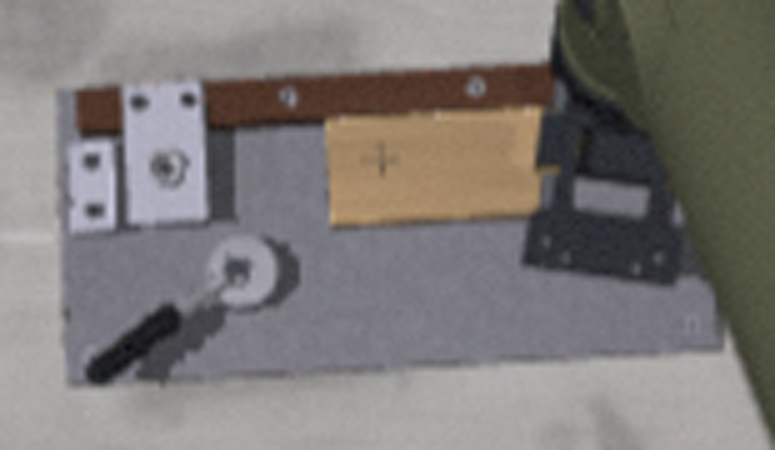

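The blank now lies along the fence: its +y end is at crop x≈328 and the cross at (382,158). I turned the wrong way and joint 7 is at its limit, so I'll turn back a half turn the other way.

To row units: 2.95 rad / 6.2832 = 0.4695.

drive_effector(
  steps=[
    [[0, 0, 0, 0.0239, 0.2], [0, 0, 0, 0.0477, 0.2], [0, 0, 0, 0.0716, 0.2], [0, 0, 0, 0.0955, 0.2], [0, 0, 0, 0.1194, 0.2], [0, 0, 0, 0.1432, 0.2], [0, 0, 0, 0.1671, 0.2], [0, 0, 0, 0.191, 0.2], [0, 0, 0, 0.2149, 0.2], [0, 0, 0, 0.2387, 0.2], [0, 0, 0, 0.2626, 0.2], [0, 0, 0, 0.2865, 0.2], [0, 0, 0, 0.3104, 0.2], [0, 0, 0, 0.3342, 0.2], [0, 0, 0, 0.3581, 0.2], [0, 0, 0, 0.382, 0.2], [0, 0, 0, 0.4058, 0.2], [0, 0, 0, 0.4297, 0.2], [0, 0, 0, 0.4536, 0.2], [0, 0, 0, 0.4695, 0.2]],
  ],
)

```text
time: 8.2
position: [0.6073, -0.11, 0.1033]
tool_rot: [-2.14, -2.262, 0.056]
ft_force: [0.0, 0.3, -0.1]
grip_width: 0.204
grip_force: 0.0
```

```bash
python3 -c "
from h import *
to(22,-125,.02,0)
im=cv2.imread('pics/b.png'); sat=im[:,:,2].astype(np.float32)-im[:,:,0]
C=lambda x,y:np.array([169.6+x/5,129.6+y/5])
for nm,a,b,n in (('-x',(340,224),(510,216),(0,1)),('+y',(328,130),(332,215),(1,0)),('+x',(340,118),(520,109),(0,1))):
    P=onz('top',edge(sat,np.linspace(C(*a),C(*b),30),n,3),.034);p,d=line(P);print(nm,inj(p).round(1),np.arctan2(-d[0],d[1])-YAW)
"
```

```text
t 8.2 jig [  21.7 -117.1] d [-0.0075  0.0041  0.0832] turn -0.012 q7 -0.02
-x [ -5.2 -12.2] -0.004452795
+y [30.2 33.2] -1.5596576
+x [ 55.8 -12.1] -0.0068730935
```

To row units: -0.012 m / 0.6 = -0.02, -0.012 rad / 6.2832 = -0.0019.

drive_effector(
  steps=[
    [[-0.02, 0, 0, -0.0019, 0.2], [-0.02, 0, 0, -0.0019, 0.2], [-0.02, 0, 0, -0.0019, 0.2]],
  ],
)

```text
time: 8.5
position: [0.6074, -0.1226, 0.1025]
tool_rot: [-2.116, -2.282, 0.058]
ft_force: [1.0, 0.1, -0.4]
grip_width: 0.198
grip_force: 0.0
```

```bash
python3 -c "
from h import *
to(22,-128,.02,0)
print(Rn.from_rotvec(ctrl.get_state()['tool_rot']).as_matrix().round(3))"
```

```text
t 8.5 jig [  20.9 -129.6] d [0.0019 0.005  0.0824] turn 0.007 q7 0.02
[[-0.075  0.996 -0.047]
 [ 0.997  0.075 -0.007]
 [-0.004 -0.047 -0.999]]
```

To row units: 0.123 m / 0.6 = 0.205, 0.068 m / 0.6 = 0.1133, 0.007 rad / 6.2832 = 0.0011.

drive_effector(
  steps=[
    [[0, 0.0033, 0.0667, 0.0011, 0.2], [0.0033, 0.0083, 0.1375, 0.0011, 0.2], [0.0033, 0.0083, 0.1375, 0.0011, 0.2], [0.02, 0.0083, 0.1375, 0.0011, 0.2], [0.0333, 0.0083, 0.1375, 0.0011, 0.2], [0.0467, 0.0092, 0.1375, 0.0011, 0.2], [0.06, 0.0092, 0.1375, 0.0011, 0.2], [0.0733, 0.01, 0.1375, 0.0011, 0.2], [0.0867, 0.0108, 0.1375, 0.0011, 0.2], [0.1, 0.0117, 0.1375, 0.0011, 0.2], [0.1133, 0.0125, 0.1375, 0.0011, 0.2], [0.1267, 0.0133, 0.1375, 0.0011, 0.2], [0.14, 0.0142, 0.1375, 0.0011, 0.2], [0.1533, 0.015, 0.1375, 0.0011, 0.2], [0.1667, 0.0158, 0.1375, 0.0011, 0.2], [0.1783, 0.0167, 0.1375, 0.0011, 0.2], [0.19, 0.0167, 0.1375, 0.0011, 0.2], [0.1983, 0.0167, 0.1375, 0.0011, 0.2], [0.205, 0.0167, 0.1375, 0.0011, 0.2], [0.205, 0.0167, 0.1375, 0.0011, 0.2]],
  ],
)

```text
time: 10.5
position: [0.604, 0.0027, 0.0191]
tool_rot: [-2.121, -2.276, 0.057]
ft_force: [-0.2, 1.3, 0.1]
grip_width: 0.199
grip_force: 0.0
```

```bash
python3 -c "
from h import *
to(22,8,.02,0);print(ctrl.get_state()['ft_force'])
cv2.imwrite('pics/c.png',eyes.get_image('top')[:,:,::-1])
im=cv2.imread('pics/c.png');a=cv2.resize(im[130:220,170:325],None,fx=5,fy=5,interpolation=cv2.INTER_CUBIC)
cv2.imwrite('pics/crop3.png',a)"
```

```text
t 10.5 jig [26.1 -4.4] d [ 0.0124 -0.0041 -0.0008] turn 0.002 q7 -0.23
[-0.19527906  1.28310602  0.07429492]
```

View pics/crop3.png

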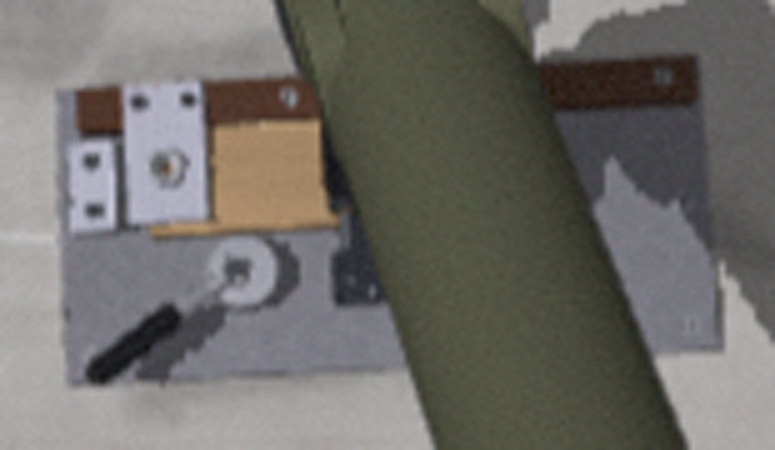

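The blank is under the bush plate. Its end is at crop (152,232), still about 15–20 mm short of the stop face at crop x≈115. I'll keep pushing slowly.

To row units: 0.012 m / 0.6 = 0.02, 0.01 m / 0.6 = 0.0167.

drive_effector(
  steps=[
    [[0.0067, 0, 0, 0, 0.2], [0.0117, 0, 0, 0, 0.2], [0.0167, 0, 0, 0, 0.2], [0.02, 0, 0, 0, 0.2], [0.02, 0, 0, 0, 0.2]],
  ],
)

```text
time: 11.05
position: [0.6031, 0.0141, 0.019]
tool_rot: [-2.122, -2.275, 0.058]
ft_force: [0.4, 0.1, 0.0]
grip_width: 0.203
grip_force: 0.0
```

```bash
python3 -c "
from h import *
to(22,20,.02,0)
cv2.imwrite('pics/d.png',eyes.get_image('top')[:,:,::-1])
im=cv2.imread('pics/d.png'); sat=im[:,:,2].astype(np.float32)-im[:,:,0]; s=sat[165:185,190:240]
c=big(cv2.inRange(sat,25,255),(186,165,217,180)); print(c[:,0].min(0),c[:,0].max(0))
C=lambda x,y:np.array([169.6+x/5,129.6+y/5])
P=onz('top',edge(sat,np.linspace(C(215,233),C(325,226),25),(0,1),3),.034);p,d=line(P);print('-x',inj(p).round(1),np.arctan2(-d[0],d[1])-YAW)
print('row',sat[175:178,186:206].astype(int))
print('stop face',proj('top',np.r_[w(0,150),.034]))
"
```

```text
t 11.05 jig [25.9  7.1] d [ 0.0129 -0.004  -0.0009] turn 0.002 q7 -0.25
[196 165] [216 177]
-x [-5.5 70.1] -0.009542905
row [[-17 -14 -13 -16 -15 -14 -14  -9  -3  19  42  43  42  45  45  44  48  50
   62  64]
 [-12 -13 -10  -9  -9  -9  -8  -7  -6  14  58  63  61  58  58  57  56  58
   57  57]
 [ -6  -6  -6  -7  -7  -7  -8  -9  -9   0  35  42  38  33  24  22  22  20
   21  10]]
stop face [[193.87532453 175.41723369]]
```

To row units: 0.004 m / 0.6 = 0.0067, 0.003 m / 0.6 = 0.005.

drive_effector(
  steps=[
    [[0.0017, 0, 0, 0, 0.2], [0.0033, 0, 0, 0, 0.2], [0.005, 0, 0, 0, 0.2], [0.0067, 0, 0, 0, 0.2], [0.0067, 0, 0, 0, 0.2]],
  ],
)

```text
time: 11.6
position: [0.6028, 0.0178, 0.0189]
tool_rot: [-2.122, -2.275, 0.058]
ft_force: [-0.1, -0.1, -0.5]
grip_width: 0.198
grip_force: 0.1
```

drive_effector(
  steps=[
    [[0.0017, 0, 0, 0, 0.2], [0.0033, 0, 0, 0, 0.2], [0.005, 0, 0, 0, 0.2], [0.005, 0, 0, 0, 0.2]],
  ],
)

```text
time: 12.0
position: [0.6026, 0.0205, 0.0189]
tool_rot: [-2.123, -2.275, 0.059]
ft_force: [0.2, -0.9, 0.3]
grip_width: 0.195
grip_force: 0.5
```

```bash
python3 -c "
from h import *
to(22,20,.02,0)"
```

```text
t 12.0 jig [25.9 13.4] d [ 0.0066 -0.004  -0.0009] turn 0.001 q7 -0.26
```

To row units: 0.003 m / 0.6 = 0.005, 0.002 m / 0.6 = 0.0033.

drive_effector(
  steps=[
    [[0.0017, 0, 0, 0, 0.2], [0.0033, 0, 0, 0, 0.2], [0.005, 0, 0, 0, 0.2], [0.005, 0, 0, 0, 0.2]],
  ],
)

```text
time: 12.4
position: [0.6026, 0.0206, 0.019]
tool_rot: [-2.126, -2.275, 0.063]
ft_force: [-0.0, -6.0, 2.3]
grip_width: 0.197
grip_force: 3.1
```

drive_effector(
  steps=[
    [[0.0017, 0, 0, 0, 0.2], [0.0033, 0, 0, 0, 0.2], [0.0033, 0, 0, 0, 0.2]],
  ],
)

```text
time: 12.7
position: [0.6026, 0.0206, 0.0189]
tool_rot: [-2.128, -2.275, 0.065]
ft_force: [-0.7, -9.6, 2.4]
grip_width: 0.202
grip_force: 4.6
```

```bash
python3 -c "
from h import *
to(22,20,.02,0)
im=eyes.get_image('top')[:,:,::-1];cv2.imwrite('pics/e.png',im)
sat=im[:,:,2].astype(np.float32)-im[:,:,0]
C=lambda x,y:np.array([169.6+x/5,129.6+y/5])
P=onz('top',edge(sat,np.linspace(C(215,233),C(310,226),25),(0,1),3),.034);p,d=line(P);print('-x',inj(p).round(1),np.arctan2(-d[0],d[1])-YAW)
print('row',sat[175:178,186:206].astype(int))"
```

```text
t 12.7 jig [25.8 13.5] d [ 0.0064 -0.0039 -0.0009] turn -0.001 q7 -0.27
-x [-5.3 73.8] -0.0036903322
row [[-14 -16 -15 -14 -13 -14 -12  35  65  66  46  39  43  41  47  43  46  51
   61  64]
 [-12 -12 -10 -10 -10  -9  -8  31  65  63  59  60  58  56  56  55  55  55
   56  56]
 [ -9  -7  -8  -7  -9  -8  -6  12  45  45  44  37  37  33  27  25  22  21
   19  12]]
```

Contact with the stop is firm (9.6 N, no further motion). The side face is at jig x −5.3 with the same angle as when it was flat on the fence. I'll retreat and check.

To row units: 0.14 m / 0.6 = 0.2333, -0.02 m / 0.6 = -0.0333.

drive_effector(
  steps=[
    [[-0.0167, 0, 0, 0, 0.2], [-0.0333, 0, 0, 0, 0.2], [-0.0333, 0, -0.0667, 0, 0], [-0.0333, 0, -0.1333, 0, 0], [-0.0333, -0.05, -0.1667, 0, 0], [-0.0333, -0.1167, -0.1667, 0, 0], [0.0333, -0.1667, -0.1667, 0, 0], [0.1, -0.1667, -0.1667, 0, 0], [0.1667, -0.1333, -0.1667, 0, 0], [0.2333, -0.1167, -0.1667, 0, 0], [0.2333, -0.1167, -0.1667, 0, 0]],
  ],
)

```text
time: 13.85
position: [0.5268, 0.1692, 0.1222]
tool_rot: [-2.109, -2.282, 0.05]
ft_force: [-0.6, 0.4, 0.3]
grip_width: 0.0
grip_force: 0.0
```

```bash
python3 -c "
from h import *
to(-41,161,.045,0)
im=eyes.get_image('top')[:,:,::-1];cv2.imwrite('pics/f.png',im)
a=cv2.resize(im[130:220,170:325],None,fx=5,fy=5,interpolation=cv2.INTER_CUBIC)
s=cv2.resize(eyes.get_image('side')[160:250,225:325,::-1],None,fx=5,fy=5,interpolation=cv2.INTER_CUBIC)[:,:]
cv2.imwrite('pics/crop4.png',cv2.resize(np.hstack([a,s]),None,fx=.62,fy=.62))"
```

```text
t 13.85 jig [-39.7 167. ] d [-0.0062  0.0022  0.0772] turn 0.011 q7 -0.46
```

View pics/crop4.png

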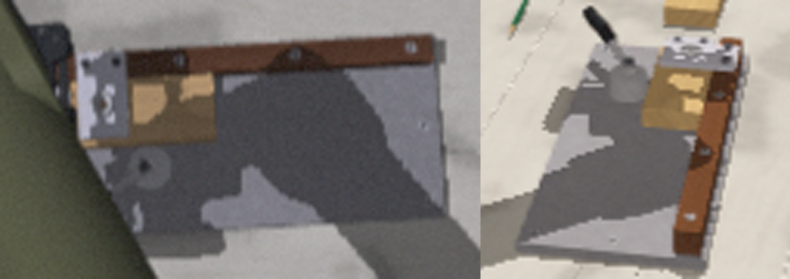

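The blank sits against fence and stop, with the bush over the cross and the cam still open. Together the two contacts put the jig at about (−2.6, +3) mm in robot terms. I'll apply that shift and work out the handle arc.

```bash
sed -i 's/^def w(x,y): .*/def w(x,y): return O+J@[(x-2.6)\/1e3,(y+3)\/1e3]/' h.py; python3 - <<'E'
from h import *
s=ctrl.get_state(); R=Rn.from_rotvec(s["tool_rot"]).as_matrix()
for ph in (-.2,.05,.18,.3,.5,.7,.9,1.1,1.27,1.4,1.5,1.6,1.7,1.75,1.8):
    a=np.radians(115)+ph; n=np.array([-np.sin(a),np.cos(a)]); h=8+9.5*abs(n[1])+15*abs(n[0])
    r=70+5*np.clip((ph-.2)/1.3,0,1)
    p=np.array([-28.8,85])+r*np.array([np.cos(a),np.sin(a)])-h*n
    print(ph,p.round(0),(R.T@(np.r_[w(*p),.045]-s["position"])).round(3))
im=cv2.imread('pics/f.png'); sat=im[:,:,2].astype(np.float32)-im[:,:,0]
C=lambda x,y:np.array([169.6+x/5,129.6+y/5])
for nm,a,b,n in (('-x',(230,231),(330,226),(0,1)),('-y',(344,135),(346,210),(1,0))):
    P=onz('top',edge(sat,np.linspace(C(*a),C(*b),30),n,3),.034);p,d=line(P);print(nm,inj(p).round(1),np.arctan2(-d[0],d[1])-YAW)
E
```

```text
-0.2 [-21. 159.] [0.002 0.02  0.076]
0.05 [-39. 159.] [0.002 0.002 0.076]
0.18 [-48. 157.] [-0.    -0.007  0.077]
0.3 [-57. 154.] [-0.003 -0.016  0.077]
0.5 [-72. 147.] [-0.01  -0.031  0.078]
0.7 [-84. 136.] [-0.021 -0.044  0.079]
0.9 [-95. 122.] [-0.035 -0.054  0.079]
1.1 [-102.  106.] [-0.051 -0.061  0.08 ]
1.27 [-105.   94.] [-0.063 -0.064  0.08 ]
1.4 [-106.   86.] [-0.071 -0.066  0.08 ]
1.5 [-107.   79.] [-0.078 -0.066  0.08 ]
1.6 [-106.   72.] [-0.085 -0.066  0.08 ]
1.7 [-105.   65.] [-0.092 -0.064  0.08 ]
1.75 [-104.   62.] [-0.095 -0.064  0.08 ]
1.8 [-103.   58.] [-0.099 -0.063  0.08 ]
-x [-6.2 61.4] -0.008533325
-y [19.9 22.7] -1.5472531
```

The rear could be a fraction of a millimetre off the fence (side face read at −6.2, in half shadow). I'll give it a short nudge toward the fence before closing the cam.

```bash
python3 -c "
from h import *
to(-45,36,.1,0);to(-45,36,.022,0);to(-20,36,.022,0)"
```

```text
t 13.95 jig [-39.8 160.4] d [-0.1213 -0.0073  0.0221] turn 0.004 q7 -0.45
t 13.95 jig [-39.8 160.4] d [-0.1211 -0.0035  0.1   ] turn 0.004 q7 -0.45
t 13.95 jig [-39.8 160.4] d [-0.1212  0.0215  0.0988] turn 0.004 q7 -0.45
```

To row units: -0.121 m / 0.6 = -0.2017, -0.11 m / 0.6 = -0.1833.

drive_effector(
  steps=[
    [[-0.0667, 0, 0, 0, 0], [-0.1333, 0, 0, 0, 0], [-0.1833, -0.005, 0, 0, 0], [-0.2017, -0.0067, 0.05, 0, 0], [-0.2017, -0.0067, 0.1167, 0, 0], [-0.2017, -0.0067, 0.1667, 0, 0], [-0.2017, -0.0067, 0.1667, 0, 0], [-0.2017, 0.005, 0.1667, 0, 0], [-0.2017, 0.0167, 0.1667, 0, 0], [-0.2017, 0.025, 0.1667, 0, 0], [-0.2017, 0.03, 0.1667, 0, 0], [-0.2017, 0.0333, 0.1667, 0, 0], [-0.2017, 0.035, 0.1667, 0, 0], [-0.2017, 0.035, 0.1667, 0, 0]],
  ],
)

```text
time: 15.35
position: [0.5522, 0.0411, 0.0212]
tool_rot: [-2.122, -2.275, 0.058]
ft_force: [-0.8, -0.2, 0.0]
grip_width: 0.009
grip_force: 0.0
```

drive_effector(
  steps=[
    [[0, 0.0017, 0, 0, 0], [0, 0.0033, 0, 0, 0], [0, 0.005, 0, 0, 0], [0, 0.005, 0, 0, 0]],
  ],
)

```text
time: 15.75
position: [0.5553, 0.0412, 0.021]
tool_rot: [-2.123, -2.275, 0.058]
ft_force: [-0.5, -0.4, 0.3]
grip_width: 0.01
grip_force: 0.0
```

```bash
python3 -c "
from h import *
to(-20,36,.022,0)"
```

```text
t 15.75 jig [-19.9  37.4] d [ 0.0016 -0.0027 -0.0009] turn 0.001 q7 -0.3
```

To row units: 0.003 m / 0.6 = 0.005, 0.002 m / 0.6 = 0.0033.

drive_effector(
  steps=[
    [[0, 0.0017, 0, 0, 0], [0, 0.0033, 0, 0, 0], [0, 0.005, 0, 0, 0], [0, 0.005, 0, 0, 0]],
  ],
)

```text
time: 16.15
position: [0.5583, 0.0415, 0.0208]
tool_rot: [-2.123, -2.275, 0.058]
ft_force: [-0.0, 0.4, 0.2]
grip_width: 0.006
grip_force: 0.0
```

drive_effector(
  steps=[
    [[0, 0.0017, 0, 0, 0], [0, 0.0033, 0, 0, 0], [0, 0.005, 0, 0, 0], [0, 0.005, 0, 0, 0]],
  ],
)

```text
time: 16.55
position: [0.5595, 0.0414, 0.0205]
tool_rot: [-2.121, -2.273, 0.063]
ft_force: [-5.9, -1.1, 4.0]
grip_width: 0.002
grip_force: 2.7
```

```bash
python3 -c "
from h import *
to(-20,36,.022,0)"
```

```text
t 16.55 jig [-15.7  37.3] d [ 0.0017 -0.007  -0.0011] turn 0.001 q7 -0.3
```

To row units: 0.002 m / 0.6 = 0.0033, 0.001 m / 0.6 = 0.0017.

drive_effector(
  steps=[
    [[0, 0.0017, 0, 0, 0], [0, 0.0033, 0, 0, 0], [0, 0.0033, 0, 0, 0]],
  ],
)

```text
time: 16.85
position: [0.5595, 0.0415, 0.0203]
tool_rot: [-2.119, -2.272, 0.069]
ft_force: [-10.1, -1.1, 9.0]
grip_width: 0.0
grip_force: 5.2
```

drive_effector(
  steps=[
    [[0, -0.0167, 0, 0, 0], [0, -0.0333, 0, 0, 0], [0, -0.05, -0.05, 0, 0], [-0.0667, -0.1, -0.1167, 0, 0], [-0.1333, -0.1333, -0.1667, 0, 0], [-0.1833, -0.1333, -0.1667, 0, 0], [-0.1833, -0.1333, -0.1667, 0, 0]],
  ],
)

```text
time: 17.55
position: [0.496, -0.0805, 0.1267]
tool_rot: [-2.139, -2.269, 0.061]
ft_force: [0.6, 0.8, 0.0]
grip_width: 0.007
grip_force: 0.0
```

```bash
python3 -c "
from h import *
to(-22,158,.1,0)
im=eyes.get_image('top')[:,:,::-1];cv2.imwrite('pics/g.png',im)
sat=im[:,:,2].astype(np.float32)-im[:,:,0]
C=lambda x,y:np.array([169.6+x/5,129.6+y/5])
for nm,a,b,n in (('-x',(230,231),(330,226),(0,1)),('-y',(344,135),(346,210),(1,0))):
    P=onz('top',edge(sat,np.linspace(C(*a),C(*b),30),n,3),.034);p,d=line(P);print(nm,inj(p).round(1),np.arctan2(-d[0],d[1])-YAW)
a=cv2.resize(im[130:220,170:325],None,fx=5,fy=5,interpolation=cv2.INTER_CUBIC)
cv2.imwrite('pics/crop5.png',a)"
```

```text
t 17.55 jig [-87.3 -80. ] d [0.2418 0.0617 0.0216] turn -0.009 q7 0.05
-x [-5.1 61.6] -0.016875356
-y [27.1 22.9] -1.5941616
```

View pics/crop5.png

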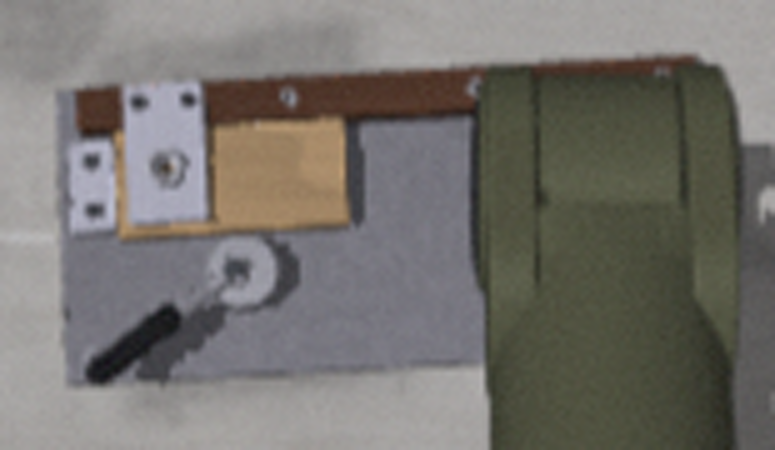

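The blank's end at crop x≈117 abuts the stop, and its lower edge runs parallel to the base from (120,237) to (350,225). One longer edge fit as a last check before the cam.

```bash
python3 -c "
from h import *
im=cv2.imread('pics/g.png'); sat=im[:,:,2].astype(np.float32)-im[:,:,0]
C=lambda x,y:np.array([169.6+x/5,129.6+y/5])
for a,b in (((128,237),(205,233)),((240,231),(340,226)),((128,237),(340,226))):
    P=onz('top',edge(sat,np.linspace(C(*a),C(*b),40),(0,1),2),.034);p,d=line(P);print(inj(p).round(2),np.arctan2(-d[0],d[1])-YAW)
for a,b in (((215,123),(340,117)),):
    P=onz('top',edge(sat,np.linspace(C(*a),C(*b),40),(0,1),2),.034);p,d=line(P);print('+x',inj(p).round(2),np.arctan2(-d[0],d[1])-YAW)
to(-22,158,.1,0)
s=ctrl.get_state();print(Rn.from_rotvec(s['tool_rot']).as_matrix().round(3))
"
```

```text
[ -5.35 121.62] 2.8043985e-05
[-4.99 53.63] 0.0030179396
[-5.32 85.32] 0.009866744
+x [55.56 59.2 ] -0.0041024387
t 17.6 jig [-87.2 -76.2] d [0.2377 0.0623 0.0214] turn -0.006 q7 0.05
[[-0.062  0.997 -0.044]
 [ 0.998  0.062 -0.01 ]
 [-0.007 -0.045 -0.999]]
```

Both ends read −5.0 to −5.4, so the blank is home. Now the cam.

Units first: shifts go in shares of 600 mm and turns go in shares of 2 pi rad. So 0.238 m / 0.6 = 0.3967, 0.062 m / 0.6 = 0.1033.

drive_effector(
  steps=[
    [[0.0667, 0.0167, 0, 0, 0], [0.1333, 0.0333, 0, 0, 0], [0.2, 0.05, 0, 0, 0], [0.2667, 0.0667, 0, 0, 0], [0.3333, 0.0917, 0, 0, 0], [0.375, 0.1, 0.0167, 0, 0], [0.3967, 0.1033, 0.035, 0, 0], [0.3967, 0.1033, 0.035, 0, 0], [0.3967, 0.1033, 0.035, 0, 0], [0.3967, 0.1033, 0.035, 0, 0]],
  ],
)

```text
time: 18.6
position: [0.5403, 0.1678, 0.1002]
tool_rot: [-2.124, -2.274, 0.058]
ft_force: [-0.1, -0.3, 0.2]
grip_width: 0.005
grip_force: 0.0
```

```bash
python3 - <<'E'
from h import *
s=ctrl.get_state(); R=Rn.from_rotvec(s["tool_rot"]).as_matrix(); print(inj(s["position"]))
for ph in (-.25,.05,.18,.3,.5,.7,.9,1.1,1.27,1.4,1.5,1.6,1.7,1.75,1.8):
    a=np.radians(115)+ph; n=np.array([-np.sin(a),np.cos(a)]); h=8+9.5*abs(n[1])+9*abs(n[0])
    r=70+3*np.clip((ph-.2)/1.3,0,1)
    p=np.array([-28.8,85])+r*np.array([np.cos(a),np.sin(a)])-h*n
    print(ph,p.round(0),(R.T@(np.r_[w(*p),.045]-s["position"])).round(3))
E
```

```text
[-26.26015866 164.70002109]
-0.25 [-23. 157.] [-0.004  0.003  0.055]
0.05 [-43. 156.] [-0.005 -0.017  0.056]
0.18 [-52. 154.] [-0.007 -0.026  0.056]
0.3 [-60. 151.] [-0.01  -0.034  0.057]
0.5 [-73. 144.] [-0.018 -0.047  0.058]
0.7 [-85. 133.] [-0.028 -0.058  0.058]
0.9 [-94. 120.] [-0.041 -0.068  0.059]
1.1 [-100.  105.] [-0.056 -0.074  0.059]
1.27 [-103.   94.] [-0.068 -0.077  0.059]
1.4 [-104.   85.] [-0.077 -0.078  0.059]
1.5 [-104.   78.] [-0.084 -0.078  0.059]
1.6 [-103.   71.] [-0.091 -0.077  0.059]
1.7 [-102.   63.] [-0.098 -0.075  0.059]
1.75 [-101.   60.] [-0.101 -0.074  0.059]
1.8 [-99.  56.] [-0.105 -0.073  0.059]
```

To row units: -0.076 m / 0.6 = -0.1267, -0.074 m / 0.6 = -0.1233.

drive_effector(
  steps=[
    [[-0.005, 0, 0.05, 0, 0], [-0.0067, -0.0017, 0.0917, 0, 0], [-0.0067, -0.0133, 0.0933, 0, 0], [-0.0083, -0.0283, 0.0933, 0, 0], [-0.0117, -0.0433, 0.0933, 0, 0], [-0.0167, -0.0567, 0.095, 0, 0], [-0.0233, -0.0683, 0.095, 0, 0], [-0.03, -0.0783, 0.0967, 0, 0], [-0.0383, -0.0883, 0.0967, 0, 0], [-0.0467, -0.0967, 0.0967, 0, 0], [-0.0567, -0.105, 0.0967, 0, 0], [-0.0683, -0.1133, 0.0983, 0, 0], [-0.08, -0.1183, 0.0983, 0, 0], [-0.0933, -0.1233, 0.0983, 0, 0], [-0.1033, -0.1267, 0.0983, 0, 0], [-0.1033, -0.1267, 0.0983, 0, 0]],
  ],
)

```text
time: 20.2
position: [0.4656, 0.0999, 0.0447]
tool_rot: [-2.125, -2.273, 0.06]
ft_force: [-0.7, -0.1, -0.0]
grip_width: 0.003
grip_force: 0.0
```

```bash
python3 - <<'E'
from h import *
s=ctrl.get_state(); R=Rn.from_rotvec(s["tool_rot"]).as_matrix(); print(inj(s["position"]))
for ph in (1.2,1.27,1.4,1.5,1.6,1.7,1.75,1.8,1.85):
    a=np.radians(115)+ph; n=np.array([-np.sin(a),np.cos(a)]); h=8+9.5*abs(n[1])+9*abs(n[0])
    p=np.array([-28.8,85])+73*np.array([np.cos(a),np.sin(a)])-h*n
    print(ph,p.round(0),(R.T@(np.r_[w(*p),.045]-s["position"])).round(3))
im=eyes.get_image('side')[:,:,::-1];cv2.imwrite('pics/s1.png',cv2.resize(im[140:250,215:335],None,fx=5,fy=5))
E
```

```text
[-105.39011654  102.0390187 ]
1.2 [-103.   98.] [-0.001 -0.    -0.   ]
1.27 [-104.   94.] [-0.005 -0.001 -0.   ]
1.4 [-104.   85.] [-0.014 -0.002 -0.   ]
1.5 [-104.   78.] [-0.021 -0.001 -0.   ]
1.6 [-103.   71.] [-0.028 -0.    -0.   ]
1.7 [-102.   63.] [-0.036  0.001 -0.   ]
1.75 [-101.   60.] [-0.039  0.002 -0.   ]
1.8 [-99.  56.] [-0.043  0.004 -0.   ]
1.85 [-98.  53.] [-0.046  0.005 -0.   ]
```

View pics/s1.png

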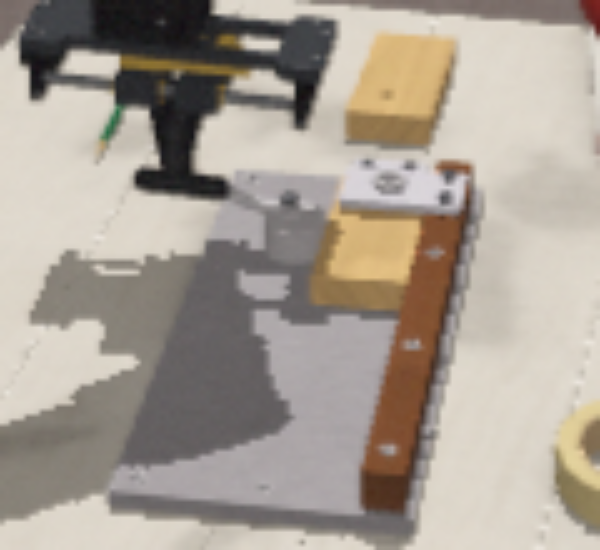

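The handle (crop 135–230, 183) points at −x with the fingertips behind it. I'll continue into the clamping range.

To row units: -0.036 m / 0.6 = -0.06, -0.032 m / 0.6 = -0.0533.

drive_effector(
  steps=[
    [[-0.0083, -0.0017, 0, 0, 0], [-0.0167, -0.0017, 0, 0, 0], [-0.0233, -0.0033, 0, 0, 0], [-0.03, -0.0017, 0, 0, 0], [-0.035, -0.0017, 0, 0, 0], [-0.0417, 0, 0, 0, 0], [-0.0467, 0, 0, 0, 0], [-0.0533, 0, 0, 0, 0], [-0.06, 0.0017, 0, 0, 0], [-0.06, 0.0017, 0, 0, 0]],
  ],
)

```text
time: 21.25
position: [0.4701, 0.0714, 0.0454]
tool_rot: [-2.116, -2.276, 0.046]
ft_force: [2.3, 13.7, -1.1]
grip_width: 0.004
grip_force: 5.0
```

```bash
python3 -c "
from h import *
print(inj(ctrl.get_state()['position']))"
```

```text
[-102.86791502   73.26270552]
```

To row units: -0.006 m / 0.6 = -0.01, -0.004 m / 0.6 = -0.0067.

drive_effector(
  steps=[
    [[-0.0033, 0.0017, 0, 0, 0], [-0.0067, 0.0033, 0, 0, 0], [-0.01, 0.005, 0, 0, 0], [-0.01, 0.005, 0, 0, 0]],
  ],
)

```text
time: 21.65
position: [0.4724, 0.0667, 0.0453]
tool_rot: [-2.114, -2.275, 0.048]
ft_force: [-1.7, 14.8, 1.4]
grip_width: 0.005
grip_force: 6.4
```

```bash
python3 -c "
from h import *
print(inj(ctrl.get_state()['position']))"
```

```text
[-100.90366189   68.44186719]
```

To row units: -0.006 m / 0.6 = -0.01, -0.004 m / 0.6 = -0.0067.

drive_effector(
  steps=[
    [[-0.0033, 0.0017, 0, 0, 0], [-0.0067, 0.0033, 0, 0, 0], [-0.01, 0.005, 0, 0, 0], [-0.01, 0.005, 0, 0, 0]],
  ],
)

```text
time: 22.05
position: [0.4741, 0.0641, 0.0452]
tool_rot: [-2.109, -2.273, 0.047]
ft_force: [-6.3, 21.5, 5.6]
grip_width: 0.006
grip_force: 10.1
```

drive_effector(
  steps=[
    [[-0.0033, 0.0017, 0, 0, 0], [-0.0067, 0.0033, 0, 0, 0], [-0.0067, 0.0033, 0, 0, 0]],
  ],
)

```text
time: 22.35
position: [0.4743, 0.0638, 0.0451]
tool_rot: [-2.103, -2.271, 0.047]
ft_force: [-10.8, 27.5, 10.3]
grip_width: 0.008
grip_force: 14.4
```

```bash
python3 -c "
from h import *
print(inj(ctrl.get_state()['position']))"
```

```text
[-99.16478267  65.36895063]
```

The handle has reached its end stop: force rises with no movement. I'll back off and check.

To row units: 0.3 m / 0.6 = 0.5, 0.26 m / 0.6 = 0.4333.

drive_effector(
  steps=[
    [[0.0167, -0.0167, 0, 0, 0], [0.0417, -0.0333, 0, 0, 0], [0.0583, -0.0417, 0, 0, 0], [0.0583, -0.0417, -0.0667, 0, 0], [0.0583, -0.0417, -0.1333, 0, 0], [0.1, -0.0417, -0.2, 0, 0], [0.1667, -0.0333, -0.25, 0, 0], [0.2333, -0.025, -0.2833, 0, 0], [0.3, -0.0167, -0.2833, 0, 0], [0.3667, 0, -0.2833, 0, 0], [0.4333, 0, -0.2833, 0, 0], [0.5, 0, -0.2833, 0, 0], [0.5, 0, -0.2833, 0, 0], [0.5, 0, -0.2833, 0, 0]],
  ],
)

```text
time: 23.75
position: [0.4651, 0.351, 0.2128]
tool_rot: [-2.12, -2.277, 0.06]
ft_force: [1.0, 0.4, 0.1]
grip_width: 0.008
grip_force: 0.0
```

```bash
python3 -c "
from h import *
im=eyes.get_image('top')[:,:,::-1];cv2.imwrite('pics/k.png',im)
a=cv2.resize(im[130:220,170:325],None,fx=5,fy=5,interpolation=cv2.INTER_CUBIC)
cv2.imwrite('pics/crop6.png',a)
print(ctrl.get_state()['ft_force'])"
```

```text
[0.29545445 0.015958   0.26463775]
```

View pics/crop6.png

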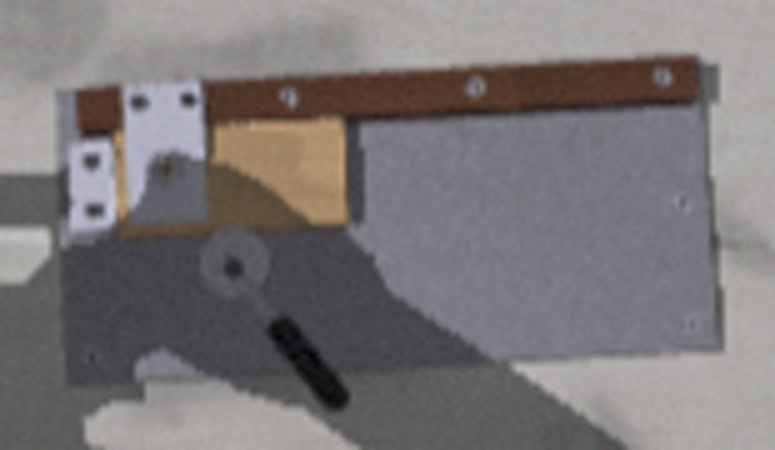

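The handle now points from (233,267) to (340,405), fully round. The cam touches the blank, which sits on fence and stop, and the robot is clear of everything. Handing in.

```bash
python3 -c "
from bench import ctrl, eyes, order
print(order.close_job())"
```

```text
the job is handed in; nothing more can be done
None
```

The blank is pushed home under the drill bush, flat against the fence and the end stop, the cam handle is round to its end stop clamping it, and the job was handed in at about 24 s of the 58 s.

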